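# Lock the painting turntable with its index pin

### The job

Lock the painting turntable so that the horn cannot swing while it is painted: take the red-headed index pin out of its wooden block and put it into the brass guide bush on the turntable, then, pressing only lightly so that its tip does not score the hidden index ring, slowly turn the table with the pin, less than an eighth of a turn, until the pin drops into a hole of the ring. Push it gently fully home, its collar down on the bush, and let go; do not strain the table against the pin, and leave the paints, brushes and tools where they are.

Things in the scene. Friction and masses are not known exactly. Their poses are not given: they have to be found in the camera images.
- index_pin: Index pin, 110 g, 110 mm long: steel shank 12 mm thick with a tapered tip (7 mm across, full width 5 mm up), a steel collar (26 mm across) 60 to 64 mm above the tip, and on top a red square head (26 x 26 mm, 74 to 110 mm above the tip), sprung: it sinks 8 mm towards the collar, 3 N to start, 15 N at the stop. Origin at the tip, z up; x and y square to the head. Starts in the block's middle hole
- pin_shoulder (a point): Point on the pin's axis at the underside of the steel collar, 60 mm above the tip; this face rests on the rim of the bush when the pin is home, and on the block's top at the start
- turntable: Round wooden turntable plate, 280 mm across, 16 mm thick, top face 62 mm above the bench, turning about its upright axis with little friction (about 1 N at the bush). Origin on the axis at bench level, z up; -x points from the axis to the brass bush. On its +x side a dark curved horn on a block is screwed on, rising to about 185 mm above the bench
- guide_mouth (a point): Centre of the open top of the brass guide bush, 82 mm above the bench, 115 mm from the turntable's axis; z up. Bush 24 mm outside, 20 mm tall; bore 14 mm, 36 mm long on through the plate. A sprung pad in it rubs on the shank (1 to 5 N): the pin stays where left and must be pushed. Below, the flat index ring lies 42 mm below this point; a pin resting on it has its collar 18 mm above the bush
- turntable_base: Fixed round base under the plate, 250 mm across, 40 mm tall. Origin on the turntable's axis at bench level. The index ring on it has 12 blind holes, one every 30 degrees, 115 mm from the axis, 14.5 mm wide, 24 mm deep (the pin enters 18 mm). Where they stand is neither seen nor given by this pose: at the start the bush is 12 to 48 mm along the arc from the next hole on either side
- pin_block: fixed wooden block 110 x 60 x 68 mm with three 15 mm holes in a row along its x axis; the pin stands in the middle one, the others are empty. Origin under its centre
- paint_pan: loose white paint pan with 12 wells, 110 x 150 x 16 mm; origin under its centre; leave alone
- paint_jar: loose white paint jar with red label and black lid, 62 mm across, 105 mm tall; origin under its centre; leave alone
- ochre_jar: loose yellow paint jar, 52 mm across, 85 mm tall; origin under its centre; leave alone
- brush_tub: loose white tub with brushes, 96 mm across, 90 mm tall, brushes to 190 mm; origin under its centre; leave alone
- mallet: loose carver's mallet lying on the bench, 225 mm long, 64 mm thick; origin under its middle; leave alone
- gouge_a: loose carving gouge with pale handle lying on the bench, 215 mm long, 26 mm thick; origin under its middle; leave alone
- gouge_b: loose carving gouge with dark handle lying on the bench, 215 mm long, 26 mm thick; origin under its middle; leave alone
Mind the look-alikes: they are no part of the job. There is more than one size of the index_pin; the job needs the middle-sized.

How it is judged:
On the way, in this order (a step that is already met when the one before it is completed fails the run):
1. the pin stands in the guide bush with its tip on the hidden ring (z of index_pin in the frame of guide_mouth between -0.046 and -0.038 m and horizontal distance between pin_shoulder and guide_mouth below 0.005 m), for 0.1 s.
2. the pin has dropped into a hole of the ring (z of index_pin in the frame of guide_mouth below -0.05 m and horizontal distance between pin_shoulder and guide_mouth below 0.005 m), for 0.1 s.
At the end, for the whole second after the job is handed in: the pin stands upright (within 6 degrees) in the guide bush and in a hole of the index ring, the underside of its collar on the rim of the bush (within 2.5 mm), pin and turntable at rest (z of pin_shoulder in the frame of guide_mouth below 0.0025 m and horizontal distance between pin_shoulder and guide_mouth below 0.005 m and angle between the z axis of index_pin and the z axis of guide_mouth, either way round below 0.1 rad and linear speed of index_pin below 0.02 m/s and angular speed of turntable below 0.05 rad/s); the robot touches nothing.
It fails at once if the pin is pressed or strained against the turntable or its index ring with more than 40 N (contact force between index_pin and turntable_base above 40 N).
It fails at once if the turntable is turned by more than an eighth of a turn (the bush more than 90 mm from where it was) (distance of guide_mouth from where it was at the start of the episode above 0.09 m).
It fails at once if a paint pan, jar, tub or tool is moved by more than 30 mm or knocked over (distance of any of paint_pan, paint_jar, ochre_jar, brush_tub, mallet, gouge_a, gouge_b from where it was at the start of the episode above 0.03 m or angle between any of paint_jar, ochre_jar, brush_tub's own z axis and vertical above 0.6 rad).
It also fails if it takes over 72 s, if anything falls off the work surface, if the arm or the gripper's body presses on something with over 40 N, if the wrist force passes 120 N, or if a joint passes its speed limit or range.

### The arm

A 6-joint arm with a two-finger parallel gripper is mounted at the origin on the work surface. World frame = base frame: x ahead of the robot, y to its left, z up, the work surface at z = 0. Lengths are in m, angles in rad, forces in N, time in s.
With the tool pointing down it reaches from about 0.35 to 0.85 m from the base axis. Payload 8.1 kg.
Tool frame: the origin (TCP) lies on the centre line of the jaws, within the pads' length; the fingertips stand 14 mm ahead of it and the grasp point (between the pads) lies 5 mm behind it; z points along the fingers, y is the direction in which the jaws open and shut (so a half turn about z gives the same grasp; the last joint's range is limited). The gripper opens to 93 mm and grips with 3 to 60 N. Pads are 15 mm wide; open, the fingers measure 128 mm over their backs; the gripper's body (75 mm by 188 mm) begins 65 mm behind the grasp point.
Start: joints at [1.194, 0.13, 1.488, -0, 1.523, -0.085], TCP at [0.173, 0.575, 0.233] pointing down, gripper open.
Joint ranges: [-2.96, 2.96], [-0.89, 2.26], [0.02, 2.5], [-1.34, 4.48], [0, 2.73], [-2.66, 2.66]. Speed limits (rad/s): [2.39, 2.39, 2.79, 3.14, 3.14, 3.14].

### API

Orientations are given as a rotation vector (axis times angle).
In Python, from plant import robot gives the robot as it stands.
- The arm moves only by the tool jog_arm, never from a script. Its argument "steps" is a list of rows, each a list of 7 numbers: the closure, from 0 (fully open) to 1 (shut), then the shift along the tool's x, y, z in m, then the turn, a rotation vector about the tool's x, y, z in rad. In form: [[jaw, tx, ty, tz, rx, ry, rz], ...]. A call has 1 to 5 rows; each row is the pose to reach, as a shift and turn from the pose measured when the call began, along the tool's axes at that moment; what a row does not reach only later rows make up. A row lasts 1/8 s, in which the tool goes at most 62.5 mm and 10.7 degrees, less where a joint would pass 70% of its speed; a pose out of reach is approached as far as the arm can. A call with a gripper value outside its range is refused whole. The fingers move at their own pace and stop on an object; "force" is the grip in N (left out, the last holds). Time passes only in rows, so rows that repeat a pose let the fingers close. It gives the time, the measured TCP pose, the force and the opening at its end, in the units of the state.
- robot.read_state(): the state, without advancing time (a new reading comes with each control period).
- robot.read_camera(name): name is "scene" or "top" or "wrist"; returns a dict with "image" (480x640x3 uint8, red, green, blue), "mtx" (3x3 intrinsics, pixels), "extrinsics" (4x4, takes a point from camera to world coordinates); the wrist camera has in their place "tool_from_camera" (4x4, takes a point from camera to tool coordinates, whose origin is the TCP and whose axes are the flange's). Camera axes: x right, y down, z forward; pixel columns grow to the right and rows downward; lengths in m; the calibration is good to about 2 mm. A picture is of the moment at which its call begins: read the wrist's pose just before it. There is no depth.
- robot.close_job(): hands the job in, once; it reports no verdict.
The state is a dict: "t": time; "q": joint angles; "dq": joint speeds; "joint_torque": joint torques, N m; "tool_pos": TCP position; "orientation": TCP orientation; "force": force on the tool from outside, world axes, zero at the start; "wrist_torque": the same for the moment, N m; "opening": finger opening in m.
Only numpy, scipy, OpenCV 4.12 (cv2) and the standard library are available. Lean on these libraries where they do the work, as an engineer would, in place of code of your own. Each camera call takes 0.05 s, during which the arm holds its last target.

## Working session

There is one attempt and no reset: what is moved stays moved. The work goes in short steps, Python scripts to look and compute and a tool call to move; the robot and the scene stay as the last step left them, time stands still between calls to the robot, and variables do not carry over. Pictures are saved under pics/ and viewed, and the job is handed in when it is done.

Besides the shell and the picture viewer there is one more tool, called after "Emit:" as name([rows], argument=value, ...), one row to a line, values as JSON. jog_arm: Moves the arm, as the interface text tells. Its arguments: {"type":"object","properties":{"steps":{"type":"array"},"force":{"type":"number"}},"required":["steps"]}

```bash
ls; mkdir -p pics; python3 - <<'E'
from plant import robot
import cv2,numpy as np
s=robot.read_state();print(s)
for n in ["scene","top","wrist"]:
    c=robot.read_camera(n);cv2.imwrite(f"pics/{n}0.png",c["image"][:,:,::-1]);np.savez(f"{n}0.npz",**c)
    print(n,c["mtx"],c.get("extrinsics",c.get("tool_from_camera")))
E
```

```text
pics
{'t': 0.0, 'q': array([ 1.19359346e+00,  1.31155024e-01,  1.48926531e+00,  3.30848202e-05,
        1.52297968e+00, -8.54193854e-02]), 'dq': array([ 1.72124369e-03, -5.38438840e-04, -7.78954553e-04, -8.01022019e-04,
        7.31641025e-04,  9.98680092e-05]), 'joint_torque': array([ 2.19823050e-04, -5.59864318e+01, -4.91738105e+01,  7.67602259e-02,
        3.59794346e-02, -9.35649041e-05]), 'tool_pos': array([0.17237816, 0.57414995, 0.23159876]), 'orientation': array([-4.56645683e-01, -3.10777513e+00,  2.75108279e-03]), 'force': array([-0.73737268, -0.1470683 ,  1.0103757 ]), 'wrist_torque': array([-0.00247597,  0.03673966, -0.02384707]), 'opening': 0.09301877139873865}
scene [[516.57227205   0.         309.10964925]
 [  0.         516.57227205 237.53758099]
 [  0.           0.           1.        ]] [[ 0.54177001  0.58814862 -0.60047187  1.21797105]
 [ 0.84036489 -0.36500387  0.40069817 -0.49466562]
 [ 0.01649552 -0.72170173 -0.6920076   0.87375037]
 [ 0.          0.          0.          1.        ]]
top [[478.04501137   0.         315.04436624]
 [  0.         478.04501137 239.80868966]
 [  0.           0.           1.        ]] [[ 0.00944044 -0.9945158   0.1041595   0.39920612]
 [-0.99990894 -0.01039316 -0.00860779 -0.03515254]
 [ 0.00964313 -0.10406875 -0.99452336  1.23080112]
 [ 0.          0.          0.          1.        ]]
wrist [[432.32355463   0.         311.83273133]
 [  0.         432.32355463 236.93922586]
 [  0.           0.           1.        ]] [[-4.53382801e-04 -9.56293765e-01 -2.92407300e-01  8.15701505e-02]
 [ 9.99999859e-01 -3.53072180e-04 -3.95824634e-04 -1.13332571e-03]
 [ 2.75283747e-04 -2.92407439e-01  9.56293791e-01 -1.52014182e-01]
 [ 0.00000000e+00  0.00000000e+00  0.00000000e+00  1.00000000e+00]]
```

View pics/scene0.png

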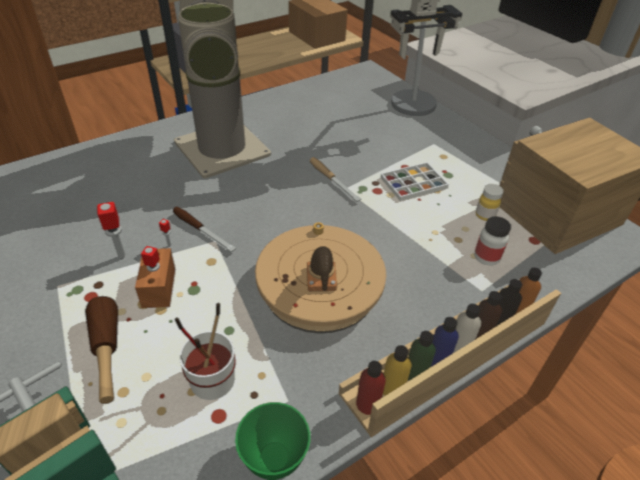

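View pics/top0.png

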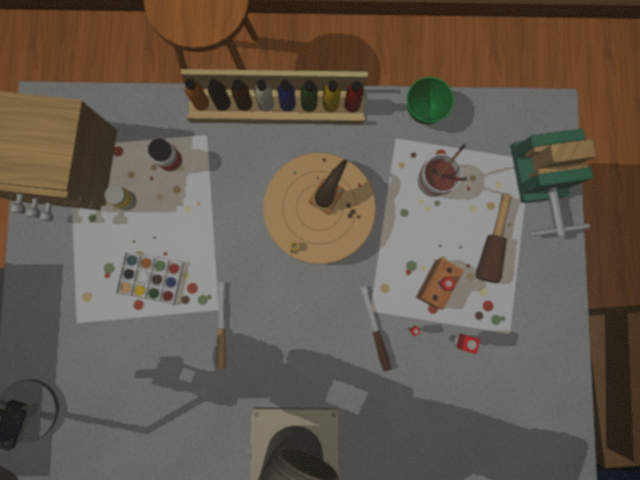

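View pics/wrist0.png

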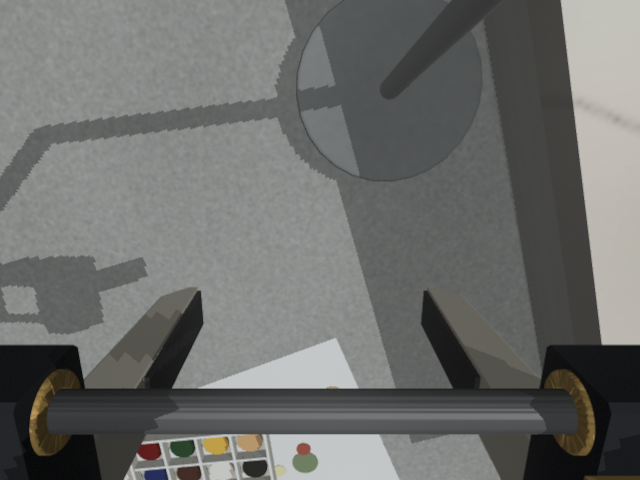

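Candidates for the red head: the pin in the block (top view 448,283; scene 150,255), a small one standing by the dark gouge (top 415,330; scene 165,226), and a large one (top 467,343; scene 108,215). By the description I choose the pin in the wooden block. I'll check it in a close crop.

```bash
cat > h.py <<'E'
import numpy as np,cv2
def ray(c,uv,T=None):
    T=c["extrinsics"] if T is None else T
    d=np.linalg.inv(c["mtx"])@np.array([uv[0],uv[1],1.0]); d=T[:3,:3]@d
    return T[:3,3],d/np.linalg.norm(d)
def plane(c,uv,z,T=None):
    o,d=ray(c,uv,T); return o+d*(z-o[2])/d[2]
def tri(o1,d1,o2,d2):
    A=np.stack([d1,-d2],1);s=np.linalg.lstsq(A,o2-o1,rcond=None)[0]
    p,q=o1+s[0]*d1,o2+s[1]*d2
    return (p+q)/2,np.linalg.norm(p-q)
def proj(c,p,T=None):
    T=c["extrinsics"] if T is None else T
    q=np.linalg.inv(T)@np.append(p,1); u=c["mtx"]@q[:3]; return u[:2]/u[2]
def tool_T(s):
    T=np.eye(4);T[:3,:3]=cv2.Rodrigues(np.array(s["orientation"]))[0];T[:3,3]=s["tool_pos"];return T
E
python3 - <<'E'
import numpy as np,cv2
from h import *
t=np.load("top0.npz");s=np.load("scene0.npz")
def crop(c,x,y,w,h,k): return cv2.resize(c["image"][y:y+h,x:x+w,::-1],None,fx=k,fy=k,interpolation=cv2.INTER_CUBIC)
a=crop(t,400,240,100,120,5)
b=crop(s,80,180,100,120,5)[:, :300]
b=crop(s,90,190,110,120,5)
cv2.imwrite("pics/c1.png",cv2.resize(np.hstack([a[:600],cv2.resize(b,(550,600))]),(800,457)))
a=crop(t,255,145,130,125,4);b=crop(s,245,210,150,125,4)
cv2.imwrite("pics/c2.png",cv2.resize(np.hstack([a,b]),(800,int(500*800/1120))))
for n,c in (("top",t),("scene",s)):
    hsv=cv2.cvtColor(c["image"],cv2.COLOR_RGB2HSV)
    m=((hsv[...,0]<6)|(hsv[...,0]>174))&(hsv[...,1]>180)&(hsv[...,2]>110)
    k,_,st,ce=cv2.connectedComponentsWithStats(m.astype(np.uint8))
    for i in range(1,k):
        if st[i,4]>8: print(n,st[i],ce[i].round(1))
E
```

```text
top [462 336  11  15  45] [466. 343.]
top [474 339   5   5  10] [476.5 340.4]
top [471 349   6   4   9] [473.8 350.7]
scene [ 98 202  20  21 135] [107.8 210.9]
scene [160 221   9   8  32] [165.3 224.8]
scene [142 248  17  16 116] [152.3 255. ]
```

View pics/c1.png

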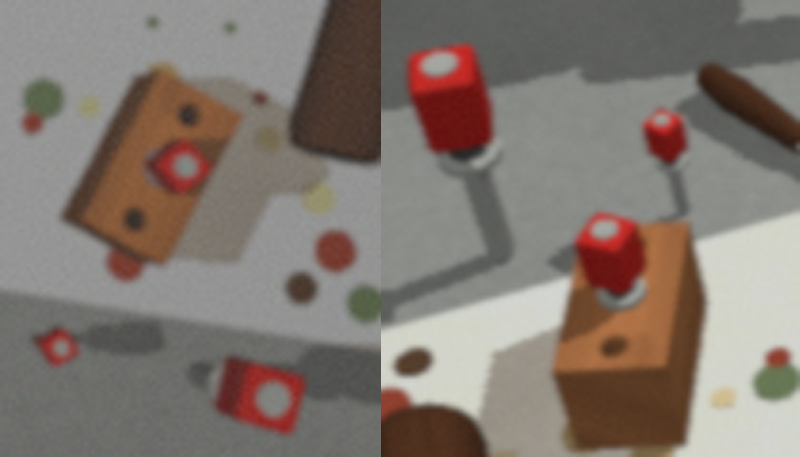

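View pics/c2.png

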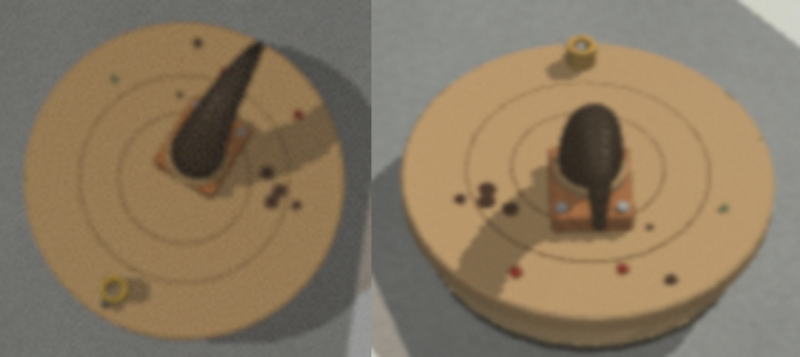

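```bash
python3 - <<'E'
import numpy as np,cv2
from h import *
t=np.load("top0.npz");s=np.load("scene0.npz")
for n,a,b,z in (("pin top",(448.8,283.6),(148.8,250.1),.118),("bush",(295.2,246.5),(318.4,226.1),.082)):
    print(n,tri(*ray(t,a),*ray(s,b)),plane(t,a,z),plane(s,b,z))
# block corners/holes in top (crop px -> image)
f=lambda x,y:(400+x/3.81,240+y/3.81)
h1=plane(t,f(189,115),.068);h2=plane(t,f(134,219),.068);print(h1,h2,(h1+h2)/2,np.degrees(np.arctan2(*(h2-h1)[[1,0]])))
# head top face corners from diamond (top crop)
m=t["image"][240:360,400:500].astype(int)
r=((m[...,0]-np.maximum(m[...,1],m[...,2]))>70).astype(np.uint8)
k,l,st,ce=cv2.connectedComponentsWithStats(r)
for i in range(1,k):
  if st[i,4]>20:
    print(st[i],ce[i]+[400,240])
# turntable disc
hsv=cv2.cvtColor(t["image"],cv2.COLOR_RGB2HSV)
w=cv2.inRange(hsv,(8,70,70),(25,255,255));w[:,:255]=0;w[:,385:]=0;w[:140]=0;w[275:]=0
cs=max(cv2.findContours(w,0,1)[0],key=cv2.contourArea);hull=cv2.convexHull(cs)
P=np.array([plane(t,p[0],.062)[:2] for p in hull]);
A=np.c_[2*P,np.ones(len(P))];x=np.linalg.lstsq(A,(P**2).sum(1),rcond=None)[0];print("axis",x[:2],np.sqrt(x[2]+x[0]**2+x[1]**2))
E
```

```text
pin top (array([ 0.41706665, -0.35646926,  0.11551771]), np.float64(0.0019457245466805533)) [ 0.4166515 -0.3566842  0.118    ] [ 0.42032317 -0.35610699  0.118     ]
bush (array([0.50426497, 0.00430783, 0.07583087]), np.float64(0.0034874834534929498)) [0.50279758 0.00261252 0.082     ] [0.51056014 0.00200768 0.082     ]
[ 0.45001373 -0.37374393  0.068     ] [ 0.38364215 -0.33738231  0.068     ] [ 0.41682794 -0.35556312  0.068     ] 151.28390072832244
[41 37 14 13 72] [447.30555556 283.26388889]
[11 87  7  8 22] [413.5        330.22727273]
[ 62  96  18  17 148] [469.58108108 343.83783784]
axis [ 0.60265171 -0.05471413] 0.13929719482274605
```

```bash
cat >> h.py <<'E'
from scipy.spatial.transform import Rotation as Ro
def down(yaw): # tool z down, tool x at yaw in world
    x=np.array([np.cos(yaw),np.sin(yaw),0]);z=np.array([0,0,-1.]);return np.stack([x,np.cross(z,x),z],1)
def shift(s,pos,yaw):
    T=tool_T(s);R=T[:3,:3]
    return (R.T@(np.array(pos)-T[:3,3])).round(4),Ro.from_matrix(R.T@down(yaw)).as_rotvec().round(4)
E
python3 - <<'E'
from plant import robot
from h import *
s=robot.read_state();print(tool_T(s).round(3))
t=np.load("top0.npz")
print("yaw",np.arctan2(*tool_T(s)[[1,0],0]))
for p in [(.42,.25,.26),(.417,-.356,.26)]: print(shift(s,p,np.arctan2(*tool_T(s)[[1,0],0])))
for n,uv,z in (("big",(472,345),.15),("small",(416,331),.08),("tub",(440,175),.09),("horn tip",(345,163),.185)): print(n,plane(t,uv,z))
E
```

```text
[[-0.958  0.288 -0.001  0.172]
 [ 0.288  0.958 -0.001  0.574]
 [ 0.    -0.001 -1.     0.232]
 [ 0.     0.     0.     1.   ]]
yaw 2.849792100444334
(array([-0.3304, -0.2394, -0.0279]), array([-0.0014, -0.0001,  0.    ]))
(array([-0.5018, -0.8206, -0.0271]), array([-0.0014, -0.0001,  0.    ]))
big [ 0.28030662 -0.39659955  0.15      ]
small [ 0.30421781 -0.28723856  0.08      ]
tub [ 0.68088373 -0.34845631  0.09      ]
horn tip [ 0.68232042 -0.10963335  0.185     ]
```

Emit:
jog_arm([
  [0, -0.047, -0.034, -0.02, 0, 0, 0],
  [0, -0.094, -0.068, -0.028, 0, 0, 0],
  [0, -0.142, -0.103, -0.028, 0, 0, 0],
  [0, -0.189, -0.137, -0.028, 0, 0, 0],
  [0, -0.236, -0.171, -0.028, 0, 0, 0],
])

```text
t: 0.78
tool_pos: [0.35, 0.341, 0.2599]
orientation: [-0.456, -3.108, 0.002]
force: [1.6, 0.3, -0.7]
opening: 0.0932
```

Emit:
jog_arm([
  [0, -0.047, -0.034, 0, 0, 0, 0],
  [0, -0.094, -0.068, 0, 0, 0, 0],
  [0, -0.12, -0.123, 0, 0, 0, 0],
  [0, -0.137, -0.18, 0, 0, 0, 0],
  [0, -0.155, -0.24, 0, 0, 0, 0],
])

```text
t: 1.4
tool_pos: [0.4291, 0.0649, 0.26]
orientation: [-0.456, -3.108, 0.002]
force: [1.0, 1.0, -0.1]
opening: 0.093
```

```bash
python3 - <<'E'
from plant import robot
from h import *
s=robot.read_state();print(s["t"],s["q"].round(3),s["tool_pos"]);print(shift(s,(.417,-.356,.26),2.85))
E
```

```text
1.4 [ 3.300e-02 -3.430e-01  1.879e+00 -1.000e-03  1.606e+00 -1.247e+00] [0.42910502 0.06490795 0.25997786]
(array([-0.1093, -0.4067,  0.0005]), array([-0.0014, -0.0002,  0.0004]))
```

```bash
cat >> h.py <<'E'
def wrist(robot,name):
    s=robot.read_state();c=robot.read_camera("wrist");T=tool_T(s)@c["tool_from_camera"]
    cv2.imwrite(f"pics/{name}.png",c["image"][:,:,::-1]);np.savez(f"{name}.npz",T=T,image=c["image"],mtx=c["mtx"],tfc=c["tool_from_camera"]);return s,c,T
E
python3 - <<'E'
from plant import robot
from h import *
s,c,T=wrist(robot,"w1");print(proj(c,(.505,.003,.082),T))
E
```

```text
[269.35916651 317.3541824 ]
```

View pics/w1.png

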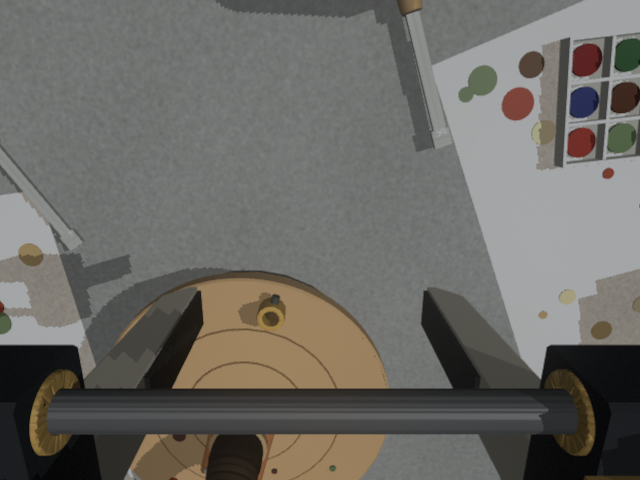

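Emit:
jog_arm([
  [0, -0.016, -0.06, 0, 0, 0, 0],
  [0, -0.032, -0.12, 0, 0, 0, 0],
  [0, -0.048, -0.18, 0, 0, 0, 0],
  [0, -0.064, -0.24, 0, 0, 0, 0],
  [0, -0.08, -0.3, 0, 0, 0, 0],
])

```text
t: 2.08
tool_pos: [0.418, -0.2474, 0.2618]
orientation: [0.464, 3.107, -0.009]
force: [0.7, -0.5, -0.1]
opening: 0.093
```

Emit:
jog_arm([
  [0, -0.015, -0.054, 0, 0, 0, 0],
  [0, -0.029, -0.107, 0, 0, 0, 0],
  [0, -0.029, -0.107, 0, 0, 0, 0],
])

```text
t: 2.45
tool_pos: [0.4134, -0.3611, 0.2611]
orientation: [-0.47, -3.105, 0.008]
force: [0.0, 0.5, 0.1]
opening: 0.0931
```

```bash
python3 - <<'E'
from plant import robot
from h import *
s,c,T=wrist(robot,"w2");print(s["q"].round(3),s["tool_pos"],proj(c,(.417,-.356,.118),T))
E
```

```text
[-0.808 -0.02   1.593 -0.005  1.567 -2.078] [ 0.41340279 -0.3610887   0.26112662] [323.04147277 227.96128858]
```

View pics/w2.png

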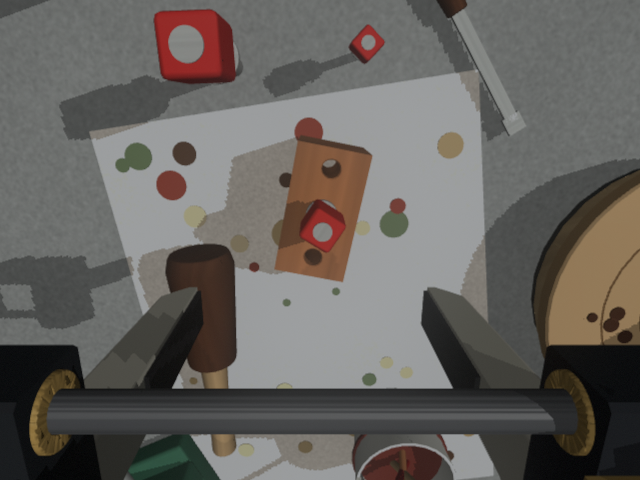

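The wrist view shows the block's pin with its head at (322,228) and white dot at about (322,232). The large pin is at (188,45) and the small one at (367,42). In the earlier wrist view the bush is at (271,317). Next I'll refine the head's position and angle.

```bash
python3 - <<'E'
from h import *
a=np.load("w2.npz");im=a["image"][190:275,280:370,::-1]
b=np.load("w1.npz");ib=b["image"][285:345,235:305,::-1]
cv2.imwrite("pics/c3.png",np.hstack([cv2.resize(im,(450,425),interpolation=cv2.INTER_CUBIC),cv2.resize(ib,(350,300),interpolation=cv2.INTER_CUBIC)[:300].copy() if 0 else cv2.copyMakeBorder(cv2.resize(ib,(350,300),interpolation=cv2.INTER_CUBIC),0,125,0,0,0)]))
m=a["image"].astype(int);r=((m[...,0]-np.maximum(m[...,1],m[...,2]))>60).astype(np.uint8)
br=((m[...,0]>190)&(m[...,0]-m[...,1]>90)).astype(np.uint8)
E
```

```text
(no output)
```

View pics/c3.png

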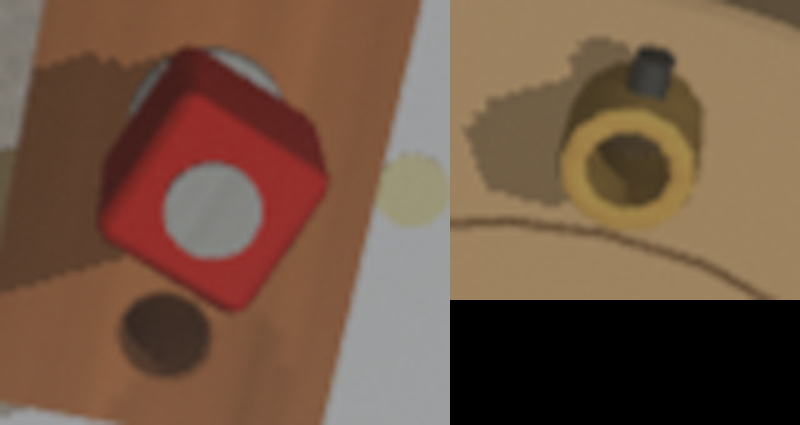

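```bash
python3 - <<'E'
from h import *
from plant import robot
a=np.load("w2.npz");b=np.load("w1.npz");t=np.load("top0.npz");sc=np.load("scene0.npz")
g=lambda x,y:(280+x/5-.4,190+y/5-.4)
p=plane(a,g(213,210),.118,a["T"]);print("pin",p, tri(*ray(a,g(213,210),a["T"]),*ray(t,(448.8,283.6))))
C=[plane(a,g(*q),.118,a["T"]) for q in ((197,92),(328,180),(235,312),(100,225))]
print(np.mean(C,0))
for i in range(4):
    d=C[(i+1)%4]-C[i];print(np.hypot(*d[:2]),np.degrees(np.arctan2(d[1],d[0]))%90)
u=(270.4,318.2)
print("bush",plane(b,u,.082,b["T"]),tri(*ray(b,u,b["T"]),*ray(t,(295.2,246.5))))
h=plane(a,g(165,335),.068,a["T"]);h2=plane(a,(331,168),.068,a["T"]);print(h,h2,(h+h2)/2)
s=robot.read_state();print(s["q"].round(3),np.degrees(np.arctan2(*tool_T(s)[[1,0],0])))
E
```

```text
pin [ 0.41939679 -0.35734943  0.118     ] (array([ 0.41725907, -0.35617351,  0.12287887]), np.float64(0.002198746315332351))
[ 0.41850621 -0.35679048  0.118     ]
0.022550962866051433 38.34952762342869
0.02364685767426365 39.493261865646346
0.023369378901286073 38.74618997495992
0.023806445183171165 37.5171282653813
bush [0.50600693 0.00359448 0.082     ] (array([0.50325926, 0.00356189, 0.08600335]), np.float64(0.0027080494408711544))
[ 0.45230814 -0.37490626  0.068     ] [ 0.38521352 -0.33877874  0.068     ] [ 0.41876083 -0.3568425   0.068     ]
[-0.806 -0.022  1.594 -0.004  1.568 -2.077] 162.85346471356246
```

```bash
python3 - <<'E'
from h import *
from plant import robot
s=robot.read_state();print(shift(s,(.419,-.357,.17),np.radians(128.5)))
E
```

```text
(array([-0.0042,  0.0041,  0.0914]), array([-0.0046,  0.001 ,  0.5996]))
```

Emit:
jog_arm([
  [0, -0.004, 0.004, 0.02, -0.002, 0, 0.15],
  [0, -0.004, 0.004, 0.04, -0.005, 0.001, 0.3],
  [0, -0.004, 0.004, 0.06, -0.005, 0.001, 0.45],
  [0, -0.004, 0.004, 0.091, -0.005, 0.001, 0.6],
  [0, -0.004, 0.004, 0.091, -0.005, 0.001, 0.6],
])

```text
t: 3.12
tool_pos: [0.4178, -0.3542, 0.1678]
orientation: [-1.36, -2.826, -0.004]
force: [0.1, 0.8, 0.8]
opening: 0.0932
```

```bash
python3 - <<'E'
from h import *
from plant import robot
s,c,T=wrist(robot,"w3");print(s["tool_pos"],s["q"].round(3),proj(c,(.419,-.357,.118),T));print(shift(s,(.419,-.357,.097),np.radians(128.5)))
E
```

```text
[ 0.417788   -0.35417626  0.16775277] [-7.970e-01  3.500e-02  1.709e+00  1.000e-03  1.404e+00 -1.471e+00] [311.98600366 279.64679954]
(array([-0.0034, -0.0008,  0.0707]), array([ 0.0001, -0.0056,  0.0019]))
```

View pics/w3.png

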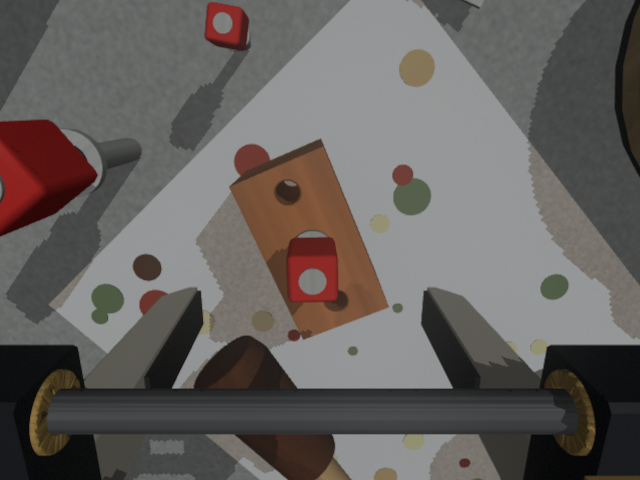

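The head is square to the jaws and centred, with its dot at (312,281) against a predicted (312,280). I'll descend and grip.

Emit:
jog_arm([
  [0, -0.002, -0.001, 0.02, 0, -0.005, 0.002],
  [0, -0.004, -0.001, 0.04, 0, -0.005, 0.002],
  [0, -0.004, -0.001, 0.06, 0, -0.005, 0.002],
  [0, -0.004, -0.001, 0.071, 0, -0.005, 0.002],
  [0, -0.004, -0.001, 0.071, 0, -0.005, 0.002],
])

```text
t: 3.8
tool_pos: [0.4196, -0.3582, 0.0975]
orientation: [1.361, 2.831, 0.0]
force: [0.8, -0.9, -0.3]
opening: 0.0929
```

```bash
python3 - <<'E'
from h import *
from plant import robot
s=robot.read_state();print(s["tool_pos"],s["force"]);print(shift(s,(.419,-.357,.097),np.radians(128.5)))
E
```

```text
[ 0.41958162 -0.35818832  0.09754409] [ 0.76335621 -0.88517593 -0.26085367]
(array([0.0013, 0.0003, 0.0005]), array([0.0002, 0.0001, 0.0024]))
```

Emit:
jog_arm([
  [0.3, 0, 0, 0, 0, 0, 0],
  [0.5, 0, 0, 0, 0, 0, 0],
  [0.7, 0, 0, 0, 0, 0, 0],
  [1, 0, 0, 0, 0, 0, 0],
  [1, 0, 0, 0, 0, 0, 0],
], force=35)

```text
t: 4.42
tool_pos: [0.4196, -0.3583, 0.0977]
orientation: [1.361, 2.831, 0.0]
force: [-0.2, -0.5, 0.4]
opening: 0.0473
```

Emit:
jog_arm([
  [1, 0, 0, 0, 0, 0, 0],
  [1, 0, 0, 0, 0, 0, 0],
])

```text
t: 4.68
tool_pos: [0.4197, -0.3582, 0.0977]
orientation: [1.361, 2.831, 0.0]
force: [0.0, 0.3, 1.0]
opening: 0.0275
```

Emit:
jog_arm([
  [1, 0, 0, 0, 0, 0, 0],
  [1, 0, 0, 0, 0, 0, 0],
])

```text
t: 4.92
tool_pos: [0.4197, -0.3582, 0.0977]
orientation: [1.361, 2.831, 0.0]
force: [0.7, 0.2, -0.3]
opening: 0.0262
```

```bash
python3 - <<'E'
from h import *
from plant import robot
s=robot.read_state();print(s["tool_pos"],s["force"],s["wrist_torque"],s["opening"])
E
```

```text
[ 0.41968142 -0.35821599  0.0976692 ] [ 0.68221359  0.24610039 -0.30981597] [-0.03808779 -0.08894357  0.02383029] 0.026177579371169227
```

Emit:
jog_arm([
  [1, 0, 0, -0.01, 0, 0, 0],
  [1, 0, 0, -0.03, 0, 0, 0],
  [1, 0, 0, -0.06, 0, 0, 0],
  [1, 0, 0, -0.09, 0, 0, 0],
  [1, 0, 0, -0.12, 0, 0, 0],
])

```text
t: 5.55
tool_pos: [0.4197, -0.3584, 0.2205]
orientation: [1.361, 2.83, -0.001]
force: [-0.4, 0.7, -1.0]
opening: 0.0256
```

```bash
python3 - <<'E'
from h import *
from plant import robot
s,c,T=wrist(robot,"w4");print(s["tool_pos"],s["force"],s["opening"])
cv2.imwrite("pics/w4c.png",cv2.resize(c["image"][180:480,180:460,::-1],None,fx=2,fy=2))
print(proj(c,np.array([0,0,.0897]),c["tool_from_camera"]))
print(shift(s,(.505,.0035,.24),np.radians(149)),shift(s,(.44,-.2,.24),np.radians(140)))
E
```

```text
[ 0.41967985 -0.35837429  0.22050374] [-0.39804124  0.72449219 -1.00700503] 0.025632979028275098
[313.39484703 248.30187703]
(array([ 0.2294,  0.2926, -0.0198]), array([-1.000e-04,  1.800e-03, -3.554e-01])) (array([ 0.111 ,  0.1148, -0.0197]), array([ 0.    ,  0.0018, -0.1983]))
```

View pics/w4c.png

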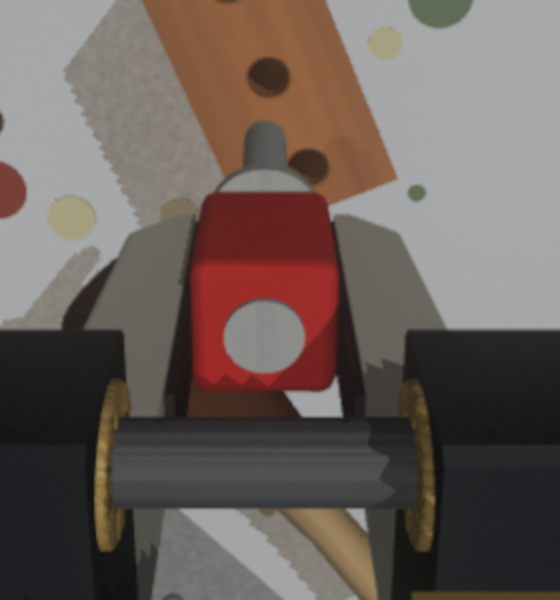

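```bash
python3 - <<'E'
from h import *
a=np.load("w4.npz");T=a["tfc"]
print(plane(a,(312.4,348.4),-.0203,T),proj(a,(0,0,-.0203),T))
# tip crop
cv2.imwrite("pics/w4d.png",cv2.resize(a["image"][225:285,280:345,::-1],None,fx=9,fy=9,interpolation=cv2.INTER_CUBIC))
E
```

```text
[ 0.00035071 -0.00065971 -0.0203    ] [314.30592942 349.29220051]
```

View pics/w4d.png

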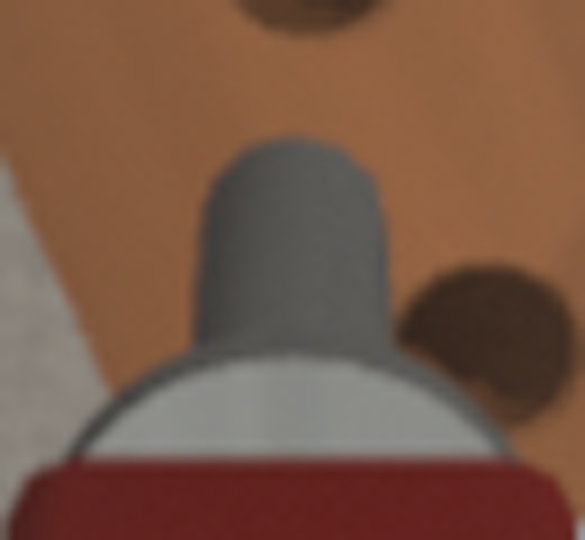

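```bash
python3 - <<'E'
from h import *
a=np.load("w4.npz");T=a["tfc"]
print(proj(a,(.0035,0,.0897),T),proj(a,(.006,0,.0847),T),proj(a,(.013,0,.0897-.064),T), (280+293/9-.45,225+352/9-.45))
# collar top-edge far
E
```

```text
[313.3984484  242.64704289] [313.42611758 241.15934107] [313.83061323 266.54007112] (312.10555555555555, 263.6611111111111)
```

Emit:
jog_arm([
  [1, 0.03, 0.03, -0.02, 0, 0, -0.05],
  [1, 0.063, 0.075, -0.02, 0, 0, -0.1],
  [1, 0.098, 0.115, -0.02, 0, 0, -0.15],
  [1, 0.132, 0.16, -0.02, 0, 0, -0.2],
  [1, 0.165, 0.205, -0.02, 0, 0, -0.25],
])

```text
t: 6.22
tool_pos: [0.4783, -0.1013, 0.2454]
orientation: [0.993, 2.971, -0.006]
force: [0.8, 0.3, -0.9]
opening: 0.0257
```

```bash
python3 - <<'E'
from h import *
from plant import robot
s=robot.read_state();print(s["tool_pos"])
print(shift(s,(.505,.0035,.202),np.radians(149)))
E
```

```text
[ 0.47826042 -0.10127587  0.2454065 ]
(array([0.0421, 0.0998, 0.0429]), array([-0.0013,  0.0096, -0.1041]))
```

Emit:
jog_arm([
  [1, 0.015, 0.04, 0.01, 0, 0.005, -0.05],
  [1, 0.032, 0.075, 0.025, -0.001, 0.01, -0.1],
  [1, 0.042, 0.1, 0.035, -0.001, 0.01, -0.104],
  [1, 0.042, 0.1, 0.043, -0.001, 0.01, -0.104],
  [1, 0.042, 0.1, 0.043, -0.001, 0.01, -0.104],
])

```text
t: 6.85
tool_pos: [0.5046, 0.0031, 0.2016]
orientation: [-0.839, -3.026, 0.001]
force: [-1.0, -0.8, -1.5]
opening: 0.0261
```

```bash
python3 - <<'E'
from h import *
from plant import robot
s,c,T=wrist(robot,"w5");print(s["tool_pos"],s["force"],s["q"].round(3))
cv2.imwrite("pics/w5c.png",cv2.resize(c["image"][200:330,240:400,::-1],None,fx=5,fy=5,interpolation=cv2.INTER_CUBIC)[:600])
print(shift(s,(.505,.0035,.202),np.radians(149)))
cc=robot.read_camera("scene");cv2.imwrite("pics/s5.png",cv2.resize(cc["image"][130:280,220:420,::-1],None,fx=4,fy=4,interpolation=cv2.INTER_CUBIC))
E
```

```text
[0.50463873 0.00311377 0.20164513] [-1.03536558 -0.75534141 -1.47388413] [-9.500e-02 -1.120e-01  1.789e+00 -1.000e-03  1.466e+00 -1.125e+00]
(array([-0.0001,  0.0005, -0.0004]), array([-0.0012, -0.001 ,  0.0001]))
```

View pics/w5c.png

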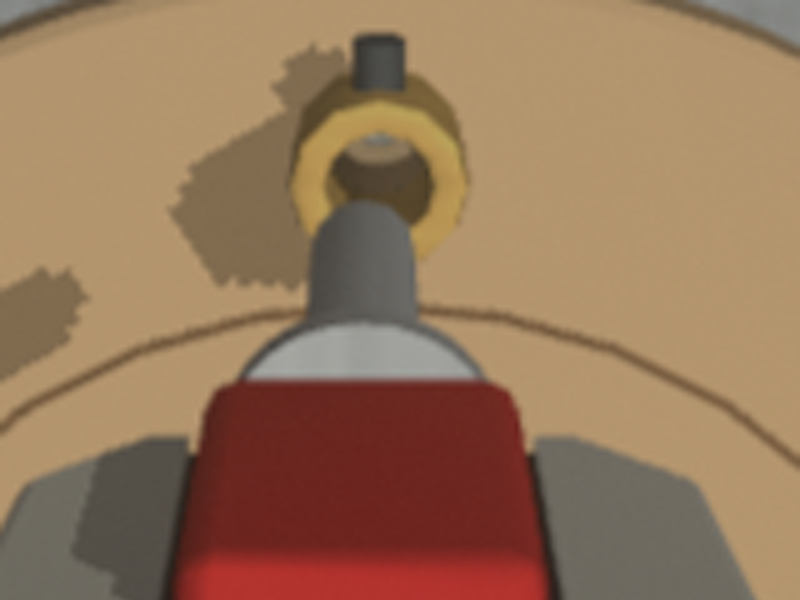

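View pics/s5.png

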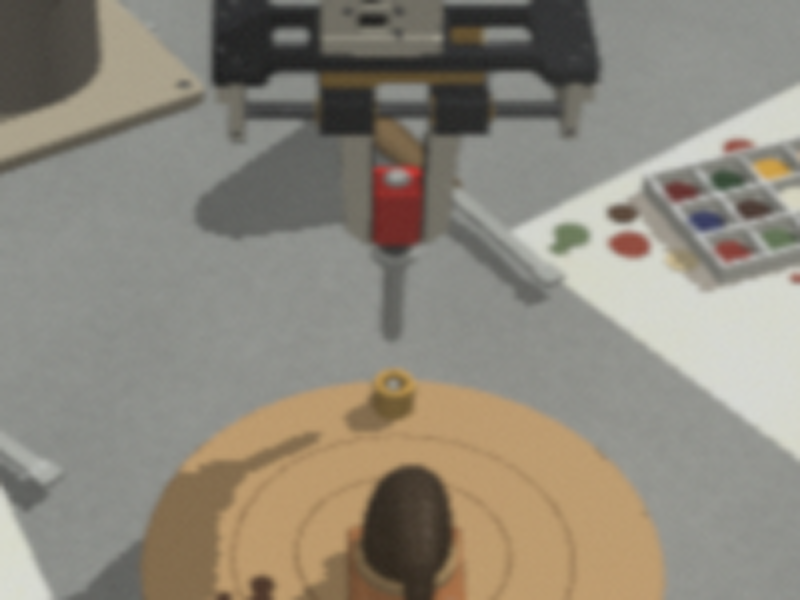

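```bash
python3 - <<'E'
from h import *
a=np.load("w5.npz");T=a["tfc"];g=lambda x,y:(240+x/5-.4,200+y/5-.4)
b=plane(a,g(380,182),.1196,T);print("bush",b, plane(a,g(290,182),.1196,T)-plane(a,g(470,182),.1196,T))
print("tip edge",[(plane(a,g(362,200),z,T)) for z in (.0897,.0847)])
print("collar bottom L/R at z",[plane(a,g(x,380),.0297,T) for x in (243,487)])
E
```

```text
bush [-0.00113336  0.00130551  0.1196    ] [ 7.70059630e-06 -2.36361393e-02  0.00000000e+00]
tip edge [array([ 0.00573808, -0.00105419,  0.0897    ]), array([ 0.00730113, -0.00105339,  0.0847    ])]
collar bottom L/R at z [array([ 0.00745307, -0.01180605,  0.0297    ]), array([0.00744685, 0.01024691, 0.0297    ])]
```

Emit:
jog_arm([
  [1, -0.0025, 0.0022, 0.006, 0, 0, 0],
  [1, -0.0025, 0.0022, 0.014, 0, 0, 0],
  [1, -0.0025, 0.0022, 0.022, 0, 0, 0],
  [1, -0.0025, 0.0022, 0.022, 0, 0, 0],
])

```text
t: 7.45
tool_pos: [0.5076, 0.0032, 0.1792]
orientation: [-0.841, -3.025, 0.001]
force: [0.2, -0.0, -1.1]
opening: 0.0259
```

```bash
python3 - <<'E'
from h import *
from plant import robot
s,c,T=wrist(robot,"w6");print(s["tool_pos"],s["force"],s["q"].round(3))
cv2.imwrite("pics/w6c.png",cv2.resize(c["image"][200:320,240:400,::-1],None,fx=5,fy=5,interpolation=cv2.INTER_CUBIC)[:600])
cc=robot.read_camera("scene");np.savez("s6.npz",**cc);cv2.imwrite("pics/s6.png",cv2.resize(cc["image"][170:245,270:370,::-1],None,fx=8,fy=8,interpolation=cv2.INTER_CUBIC))
E
```

```text
[0.50763729 0.00322724 0.17916228] [ 0.19779835 -0.04279041 -1.06398458] [-0.094 -0.087  1.807 -0.     1.424 -1.123]
```

View pics/w6c.png

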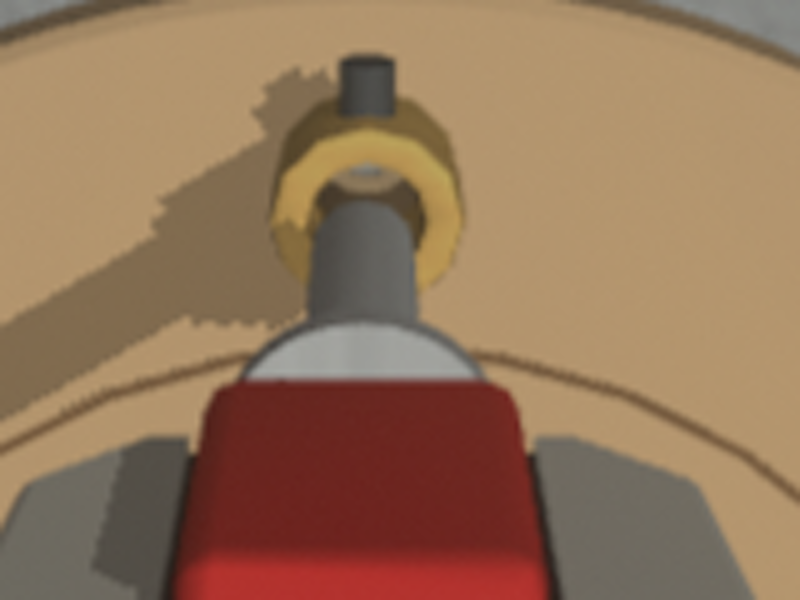

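View pics/s6.png

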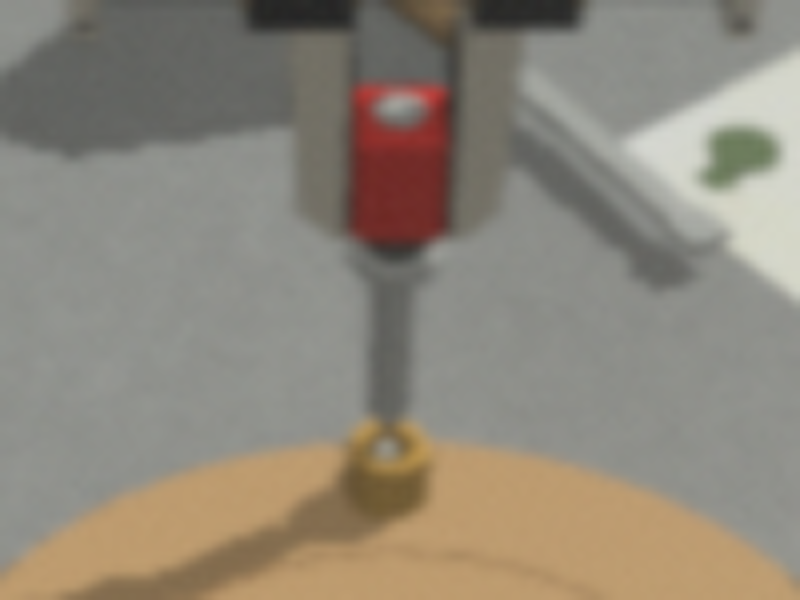

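```bash
python3 - <<'E'
from h import *
a=np.load("w6.npz");T=a["tfc"];g=lambda x,y:(240+x/5-.4,200+y/5-.4)
z=.1792-.082
# rim L 270, R 465, top 130
L=plane(a,g(270,215),z,T);R=plane(a,g(465,215),z,T);tp=plane(a,g(368,130),z,T);print(L,R,tp,"centre x",tp[0]-.012,"y",(L[1]+R[1])/2)
print([(plane(a,g(363,198),zz,T)) for zz in (.0897,.0847)])
s=np.load("s6.npz");tt=.1792-.0897;q=lambda x,y:(270+x/8-.4,170+y/8-.4)
m=plane(s,q(388,447),.082);print(m);X=down(np.radians(149))
print("scene proj of tip bottom if centred", proj(s,m+[0,0,tt-.082]),"observed",q(390,420))
E
```

```text
[ 0.00149304 -0.012192    0.0972    ] [0.00148552 0.01141241 0.0972    ] [ 0.01216329 -0.00033406  0.0972    ] centre x 0.00016329016639978974 y -0.00038979345281710785
[array([ 0.00598181, -0.00093627,  0.0897    ]), array([ 0.00753979, -0.00093789,  0.0847    ])]
[0.50845092 0.00258879 0.082     ]
scene proj of tip bottom if centred [318.19466489 223.02749885] observed (318.35, 222.1)
```

Emit:
jog_arm([
  [1, -0.0013, 0.0005, 0.003, 0, 0, 0],
  [1, -0.0013, 0.0005, 0.006, 0, 0, 0],
  [1, -0.0013, 0.0005, 0.01, 0, 0, 0],
  [1, -0.0013, 0.0005, 0.014, 0, 0, 0],
  [1, -0.0013, 0.0005, 0.018, 0, 0, 0],
])

```text
t: 8.18
tool_pos: [0.5096, 0.003, 0.1619]
orientation: [-0.841, -3.026, 0.001]
force: [-0.6, -0.5, -2.0]
opening: 0.0253
```

```bash
python3 - <<'E'
from h import *
from plant import robot
s,c,T=wrist(robot,"w7");print(s["tool_pos"],s["force"],s["wrist_torque"],s["orientation"])
cv2.imwrite("pics/w7c.png",cv2.resize(c["image"][200:320,240:400,::-1],None,fx=5,fy=5,interpolation=cv2.INTER_CUBIC)[:600])
s=robot.read_state();print(s["force"])
E
```

```text
[0.5095629  0.0029846  0.16192836] [-0.6150408  -0.52648945 -2.03101175] [-0.01087538  0.01689427  0.04215288] [-8.41292027e-01 -3.02625873e+00  9.13389991e-04]
[-0.48324544 -0.46761976 -2.42755882]
```

View pics/w7c.png

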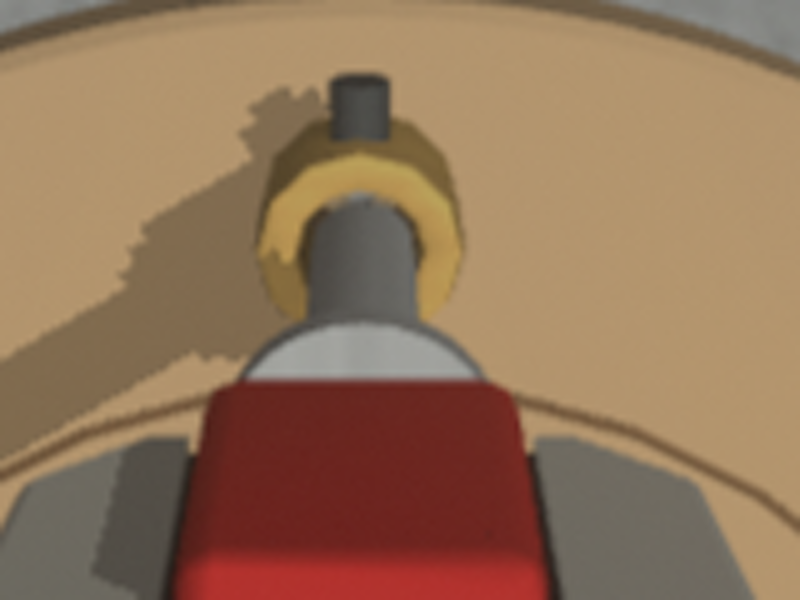

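Emit:
jog_arm([
  [1, 0, 0, 0.006, 0, 0, 0],
  [1, 0, 0, 0.012, 0, 0, 0],
  [1, 0, 0, 0.018, 0, 0, 0],
  [1, 0, 0, 0.024, 0, 0, 0],
  [1, 0, 0, 0.026, 0, 0, 0],
])

```text
t: 8.85
tool_pos: [0.5095, 0.0029, 0.1352]
orientation: [-0.841, -3.026, 0.001]
force: [0.5, -1.4, 2.4]
opening: 0.0257
```

```bash
python3 - <<'E'
from h import *
from plant import robot
s,c,T=wrist(robot,"w8");print(s["tool_pos"],s["force"],s["wrist_torque"],s["orientation"])
cv2.imwrite("pics/w8c.png",cv2.resize(c["image"][200:320,240:400,::-1],None,fx=5,fy=5,interpolation=cv2.INTER_CUBIC)[:600])
s=robot.read_state();print(s["force"])
E
```

```text
[0.50954859 0.00286615 0.13524683] [ 0.52414653 -1.35382423  2.40874874] [-0.22588438 -0.05032811 -0.01269215] [-8.41336136e-01 -3.02627630e+00  1.18220558e-03]
[ 1.74195236 -1.21172047 -0.01858716]
```

View pics/w8c.png

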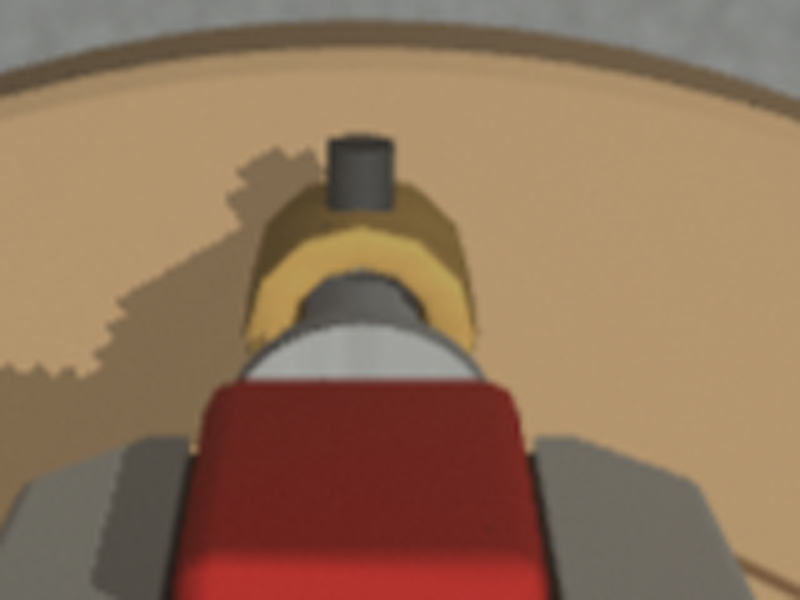

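Emit:
jog_arm([
  [1, 0, 0, 0.002, 0, 0, 0],
  [1, 0, 0, 0.004, 0, 0, 0],
  [1, 0, 0, 0.005, 0, 0, 0],
  [1, 0, 0, 0.006, 0, 0, 0],
  [1, 0, 0, 0.006, 0, 0, 0],
])

```text
t: 9.52
tool_pos: [0.5096, 0.0028, 0.1291]
orientation: [-0.841, -3.026, 0.001]
force: [-0.3, 0.1, 3.4]
opening: 0.0256
```

Emit:
jog_arm([
  [1, 0, 0, 0.001, 0, 0, 0],
  [1, 0, 0, 0.002, 0, 0, 0],
  [1, 0, 0, 0.002, 0, 0, 0],
])

```text
t: 9.9
tool_pos: [0.5097, 0.0028, 0.1273]
orientation: [-0.841, -3.027, 0.001]
force: [-0.6, -1.2, 5.9]
opening: 0.0257
```

```bash
python3 - <<'E'
from h import *
from plant import robot
s=robot.read_state();print(s["tool_pos"],s["force"],s["wrist_torque"],s["orientation"])
E
```

```text
[0.5096529  0.0028336  0.12730633] [-0.55320508 -1.19783343  5.89683227] [-0.1645465   0.14394126  0.01412737] [-8.41398204e-01 -3.02651578e+00  1.15225212e-03]
```

Net downward force is about 7 N with about 2.4 mm of head sink, so the tip is on the ring. Now I'll press slightly and turn slowly clockwise along the arc, turning the tool with the table.

Emit:
jog_arm([
  [1, 0, 0.0005, 0.001, 0, 0, 0.004],
  [1, 0, 0.002, 0.001, 0, 0, 0.017],
  [1, -0.0001, 0.0035, 0.001, 0, 0, 0.03],
  [1, -0.0001, 0.005, 0.001, 0, 0, 0.043],
  [1, -0.0002, 0.0065, 0.001, 0, 0, 0.056],
])

```text
t: 10.52
tool_pos: [0.5127, 0.0076, 0.1264]
orientation: [-0.926, -3.001, 0.004]
force: [-3.2, -4.0, 8.0]
opening: 0.0255
```

```bash
cat > st.py <<'E'
from h import *
from plant import robot
s=robot.read_state();R=tool_T(s)[:3,:3]
print(s["tool_pos"].round(4),"F world",s["force"].round(2),"F tool",(R.T@s["force"]).round(2),"M",(R.T@s["wrist_torque"]).round(2),"yaw",np.degrees(np.arctan2(R[1,0],R[0,0])).round(2), "tilt",R[:2,2].round(4))
E
python3 st.py
```

```text
[0.5127 0.0076 0.1264] F world [-3.2  -3.97  8.  ] F tool [ 0.41 -5.1  -7.99] M [ 1.17  0.11 -0.09] yaw 145.68 tilt [-0.0016 -0.0019]
```

Emit:
jog_arm([
  [1, 0, 0.0015, 0, 0, 0, 0.013],
  [1, 0, 0.003, 0, 0, 0, 0.026],
  [1, -0.0001, 0.0045, 0, 0, 0, 0.039],
  [1, -0.0002, 0.006, 0, 0, 0, 0.052],
])

```text
t: 11.02
tool_pos: [0.5158, 0.0118, 0.1265]
orientation: [-1.005, -2.975, 0.006]
force: [-3.2, -3.8, 7.1]
opening: 0.0259
```

```bash
python3 st.py
```

```text
[0.5158 0.0118 0.1265] F world [-3.2  -3.83  7.1 ] F tool [ 0.22 -5.01 -7.08] M [ 1.22  0.09 -0.04] yaw 142.68 tilt [-0.0029 -0.0031]
```

Emit:
jog_arm([
  [1, 0, 0.0015, 0, -0.001, 0, 0.013],
  [1, 0, 0.003, 0, -0.002, 0, 0.026],
  [1, -0.0001, 0.0045, 0, -0.003, 0, 0.039],
  [1, -0.0002, 0.006, 0, -0.004, 0, 0.052],
])

```text
t: 11.52
tool_pos: [0.5188, 0.0157, 0.1264]
orientation: [-1.083, -2.947, 0.003]
force: [-4.4, -4.0, 7.7]
opening: 0.026
```

```bash
python3 st.py
```

```text
[0.5188 0.0157 0.1264] F world [-4.44 -3.99  7.68] F tool [ 0.81 -5.94 -7.66] M [1.41 0.06 0.03] yaw 139.66 tilt [-0.0024 -0.0014]
```

Emit:
jog_arm([
  [1, 0, 0.0015, 0, 0, 0, 0.013],
  [1, 0, 0.003, 0, -0.001, 0, 0.026],
  [1, -0.0001, 0.0045, 0, -0.001, 0, 0.039],
  [1, -0.0002, 0.006, 0, -0.001, 0, 0.052],
])

```text
t: 12.02
tool_pos: [0.522, 0.0195, 0.1263]
orientation: [-1.159, -2.917, 0.005]
force: [-3.5, -3.6, 8.3]
opening: 0.0254
```

```bash
python3 st.py
```

```text
[0.522  0.0195 0.1263] F world [-3.46 -3.64  8.28] F tool [ 0.03 -5.06 -8.26] M [1.43 0.13 0.02] yaw 136.66 tilt [-0.0037 -0.002 ]
```

```bash
python3 - <<'E'
from h import *
from plant import robot
s,c,T=wrist(robot,"w9")
a=cv2.resize(c["image"][180:330,230:410,::-1],None,fx=2.5,fy=2.5)
cc=robot.read_camera("scene");b=cv2.resize(cc["image"][150:260,260:390,::-1],None,fx=3,fy=3,interpolation=cv2.INTER_CUBIC)
h=min(a.shape[0],b.shape[0]);cv2.imwrite("pics/w9c.png",np.hstack([a[:h,:410],b[:h]]))
E
```

```text
(no output)
```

View pics/w9c.png

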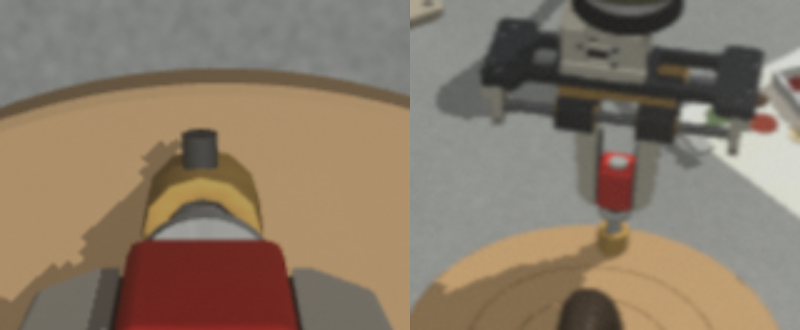

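The picture shows the bush travelling with the pin, upright, the set screw still in line with the tool. I'll continue.

Emit:
jog_arm([
  [1, 0, 0.0015, 0, -0.001, 0, 0.013],
  [1, 0, 0.003, 0, -0.002, 0, 0.026],
  [1, -0.0001, 0.0045, 0, -0.003, 0, 0.039],
  [1, -0.0002, 0.006, 0, -0.003, 0, 0.052],
])

```text
t: 12.62
tool_pos: [0.5258, 0.0236, 0.1264]
orientation: [-1.235, -2.886, 0.002]
force: [-2.1, -1.0, 7.8]
opening: 0.0257
```

```bash
python3 st.py
```

```text
[0.5258 0.0236 0.1264] F world [-2.13 -0.99  7.83] F tool [ 0.77 -2.24 -7.83] M [ 0.76  0.14 -0.04] yaw 133.65 tilt [-0.0027 -0.0002]
```

Emit:
jog_arm([
  [1, 0, 0.0015, 0, 0, 0, 0.013],
  [1, 0, 0.003, 0, 0, 0, 0.026],
  [1, 0, 0.003, 0, 0, 0, 0.026],
])

```text
t: 13.0
tool_pos: [0.5278, 0.0257, 0.1259]
orientation: [-1.273, -2.869, 0.002]
force: [0.6, -0.2, 1.9]
opening: 0.0257
```

```bash
python3 st.py
```

```text
[0.5278 0.0257 0.1259] F world [ 0.55 -0.16  1.88] F tool [-0.49  0.3  -1.89] M [ 0.04 -0.22 -0.01] yaw 132.16 tilt [-0.0033 -0.0002]
```

Fz fell from 8 to 2 N and the tangential force vanished, so the tip has entered a hole about 29 mm along. I'll ease in, watching the side forces.

Emit:
jog_arm([
  [1, 0, 0.0005, 0.001, 0, 0, 0.004],
  [1, 0, 0.001, 0.002, 0, 0, 0.009],
  [1, 0, 0.001, 0.002, 0, 0, 0.009],
])

```text
t: 13.38
tool_pos: [0.5286, 0.0263, 0.1238]
orientation: [-1.286, -2.863, 0.002]
force: [0.5, -0.8, 2.1]
opening: 0.026
```

```bash
python3 st.py
```

```text
[0.5286 0.0263 0.1238] F world [ 0.51 -0.78  2.11] F tool [-0.92 -0.14 -2.12] M [ 0.21 -0.25 -0.02] yaw 131.64 tilt [-0.0033 -0.0002]
```

Emit:
jog_arm([
  [1, 0, 0.0003, 0.001, 0, 0, 0.002],
  [1, 0, 0.0006, 0.002, 0, 0, 0.004],
  [1, 0, 0.0006, 0.003, 0, 0, 0.004],
  [1, 0, 0.0006, 0.003, 0, 0, 0.004],
])

```text
t: 13.88
tool_pos: [0.529, 0.0268, 0.1207]
orientation: [-1.291, -2.861, 0.002]
force: [0.3, -0.8, 2.2]
opening: 0.0265
```

```bash
python3 st.py
```

```text
[0.529  0.0268 0.1207] F world [ 0.25 -0.84  2.21] F tool [-0.8  -0.37 -2.22] M [ 0.13 -0.24  0.01] yaw 131.42 tilt [-0.0032 -0.0001]
```

Emit:
jog_arm([
  [1, 0, 0, 0.0015, 0, 0, 0],
  [1, 0, 0, 0.003, 0, 0, 0],
  [1, 0, 0, 0.0045, 0, 0, 0],
  [1, 0, 0, 0.006, 0, 0, 0],
  [1, 0, 0, 0.007, 0, 0, 0],
])

```text
t: 14.5
tool_pos: [0.529, 0.0268, 0.1136]
orientation: [-1.291, -2.861, 0.002]
force: [0.6, -1.9, 3.1]
opening: 0.0256
```

```bash
python3 st.py
```

```text
[0.529  0.0268 0.1136] F world [ 0.55 -1.95  3.07] F tool [-1.82 -0.88 -3.07] M [ 0.15 -0.17  0.05] yaw 131.42 tilt [-0.0031 -0.0002]
```

Emit:
jog_arm([
  [1, 0, 0, 0.0015, 0, 0, 0],
  [1, 0, 0, 0.0025, 0, 0, 0],
  [1, 0, 0, 0.0035, 0, 0, 0],
  [1, 0, 0, 0.0045, 0, 0, 0],
  [1, 0, 0, 0.0045, 0, 0, 0],
])

```text
t: 15.12
tool_pos: [0.5291, 0.0268, 0.1093]
orientation: [-1.291, -2.861, 0.002]
force: [-1.6, -0.4, 6.5]
opening: 0.0255
```

```bash
python3 st.py;  python3 - <<'E'
from h import *
from plant import robot
s,c,T=wrist(robot,"w10")
a=cv2.resize(c["image"][180:330,230:410,::-1],None,fx=2.5,fy=2.5)
cc=robot.read_camera("scene");b=cv2.resize(cc["image"][150:260,260:390,::-1],None,fx=3,fy=3,interpolation=cv2.INTER_CUBIC)
h=min(a.shape[0],b.shape[0]);cv2.imwrite("pics/w10c.png",np.hstack([a[:h,:410],b[:h]]))
E
```

```text
[0.5291 0.0268 0.1093] F world [-1.64 -0.38  6.53] F tool [ 0.81 -1.49 -6.53] M [ 0.27  0.02 -0.06] yaw 131.42 tilt [-0.003  -0.0001]
```

View pics/w10c.png

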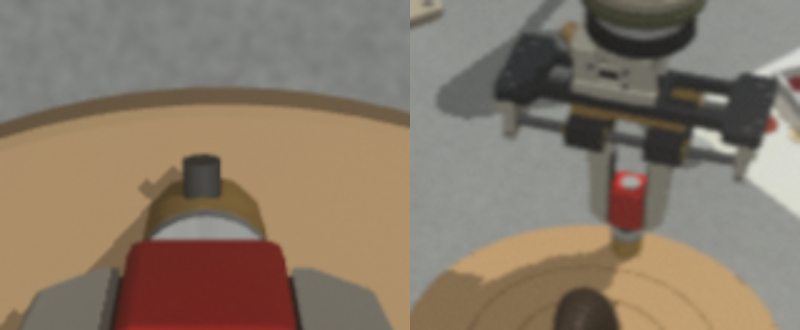

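Emit:
jog_arm([
  [1, 0, 0, 0.001, 0, 0, 0],
  [1, 0, 0, 0.001, 0, 0, 0],
  [1, 0, 0, -0.001, 0, 0, 0],
  [1, 0, 0, -0.0022, 0, 0, 0],
  [1, 0, 0, -0.0022, 0, 0, 0],
])

```text
t: 15.85
tool_pos: [0.5291, 0.0269, 0.1115]
orientation: [-1.291, -2.861, 0.002]
force: [0.6, -1.6, 3.5]
opening: 0.0259
```

```bash
python3 st.py
```

```text
[0.5291 0.0269 0.1115] F world [ 0.58 -1.55  3.48] F tool [-1.54 -0.6  -3.48] M [-0.08 -0.18 -0.01] yaw 131.42 tilt [-0.0028  0.    ]
```

Seated, with only about 3 to 4 N left on the spring. Opening slowly.

Emit:
jog_arm([
  [0.68, 0, 0, 0, 0, 0, 0],
  [0.6, 0, 0, 0, 0, 0, 0],
  [0.5, 0, 0, 0, 0, 0, 0],
  [0.4, 0, 0, 0, 0, 0, 0],
  [0.3, 0, 0, 0, 0, 0, 0],
])

```text
t: 16.48
tool_pos: [0.5291, 0.0269, 0.1114]
orientation: [-1.291, -2.861, 0.002]
force: [0.5, -0.0, -0.3]
opening: 0.0612
```

Emit:
jog_arm([
  [0.2, 0, 0, 0, 0, 0, 0],
  [0.2, 0, 0, 0, 0, 0, 0],
  [0.2, 0, 0, 0, 0, 0, 0],
])

```text
t: 16.85
tool_pos: [0.5291, 0.0269, 0.1114]
orientation: [-1.291, -2.861, 0.002]
force: [0.9, 0.3, 0.3]
opening: 0.0745
```

Emit:
jog_arm([
  [0.2, 0, 0, -0.02, 0, 0, 0],
  [0.2, 0, 0, -0.05, 0, 0, 0],
  [0.2, 0, 0, -0.08, 0, 0, 0],
  [0.2, 0, 0, -0.11, 0, 0, 0],
  [0.2, 0, 0, -0.11, 0, 0, 0],
])

```text
t: 17.48
tool_pos: [0.5312, 0.0268, 0.2245]
orientation: [1.291, 2.861, 0.001]
force: [0.4, -0.1, 0.7]
opening: 0.0742
```

```bash
python3 st.py;  python3 - <<'E'
from h import *
from plant import robot
s,c,T=wrist(robot,"w11")
a=cv2.resize(c["image"][150:400,210:430,::-1],None,fx=1.8,fy=1.8)
cc=robot.read_camera("scene");np.savez("s11.npz",**cc);b=cv2.resize(cc["image"][180:260,280:370,::-1],None,fx=4.5,fy=4.5,interpolation=cv2.INTER_CUBIC)
h=min(a.shape[0],b.shape[0]);cv2.imwrite("pics/w11c.png",np.hstack([a[:h],b[:h]]))
cv2.imwrite("pics/s11.png",cc["image"][:,:,::-1])
E
```

```text
[0.5312 0.0268 0.2245] F world [ 0.36 -0.07  0.71] F tool [-0.29  0.23 -0.71] M [ 0.03 -0.   -0.04] yaw 131.42 tilt [ 0.0025 -0.0002]
```

View pics/w11c.png

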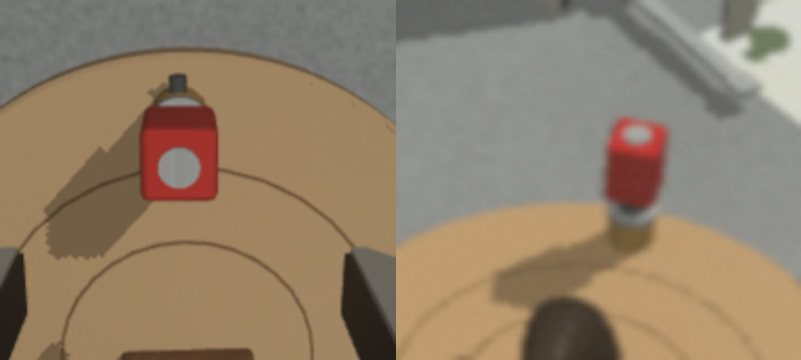

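View pics/s11.png

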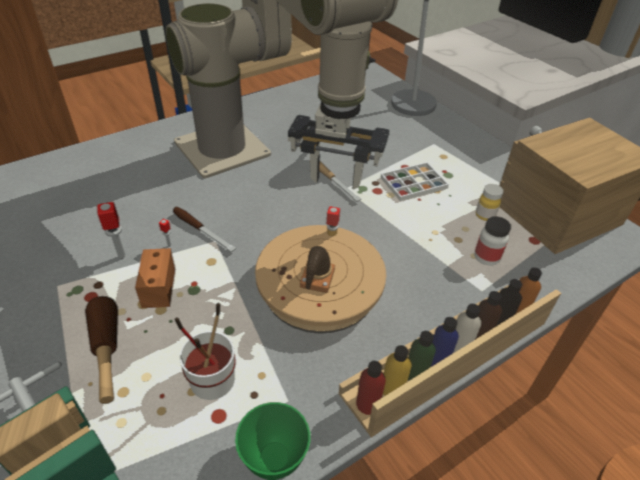

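The pin stands in the bush and the other things look unmoved. I'll check the seating height from the head's dot and a close crop.

```bash
python3 - <<'E'
from h import *
s=np.load("s11.npz");w=np.load("w11.npz");t=np.load("scene0.npz")
a=cv2.resize(s["image"][195:245,310:355,::-1],None,fx=9,fy=9,interpolation=cv2.INTER_CUBIC)
b=cv2.resize(w["image"][190:270,280:350,::-1],None,fx=5,fy=5,interpolation=cv2.INTER_CUBIC)
b=cv2.copyMakeBorder(b,0,450-400,0,0,0);cv2.imwrite("pics/c11.png",np.hstack([a,b]))
E
```

```text
(no output)
```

View pics/c11.png

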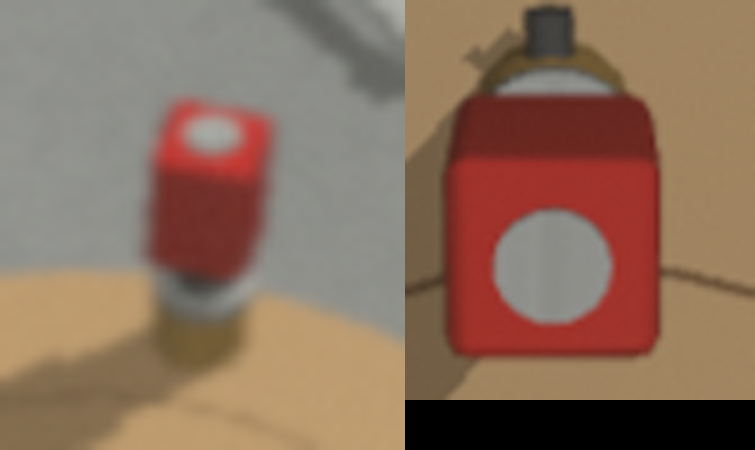

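```bash
python3 - <<'E'
from h import *
s=np.load("s11.npz");w=np.load("w11.npz")
us=(310+212/9-.45,195+135/9-.45);uw=(309.0,243.0)
p,g=tri(*ray(s,us),*ray(w,uw,w["T"]));print("dot",p,g,plane(s,us,.132),plane(w,uw,.132,w["T"]))
for z in (.132,.062): print((np.array(proj(s,(plane(s,us,.132)[0],plane(s,us,.132)[1],z)))-[310,195]+.45)*9)
# wrist: collar edges left/right at z .086 -> axis
for x0,x1,y in ((482-405,628-405,90),): 
    L=plane(w,(280+x0/5-.4,190+y/5-.4),.082,w["T"]);R=plane(w,(280+x1/5-.4,190+y/5-.4),.082,w["T"]);print(L,R,(L+R)/2)
tp=plane(w,(280+(553-405)/5-.4,190+43/5-.4),.082,w["T"]);print("bush far edge",tp, tp-.012*np.array([np.cos(np.radians(131.4)),np.sin(np.radians(131.4)),0]))
E
```

```text
dot [0.52784753 0.02726354 0.1327279 ] 0.0005763136394004751 [0.52736882 0.02798627 0.132     ] [0.52781919 0.02685928 0.132     ]
[212. 135.]
[198.65119854 343.35057834]
[0.51384213 0.02758864 0.082     ] [0.52913154 0.04105738 0.082     ] [0.52148684 0.03432301 0.082     ]
bush far edge [0.5168696  0.03915676 0.082     ] [0.52480534 0.03015543 0.082     ]
```

```bash
python3 -c "
from plant import robot
print(robot.close_job())"
```

```text
the job is handed in; nothing more can be done
None
```

The turntable is locked: the index pin stands in the bush with its collar down in a hole of the index ring. I handed the job in at about 17.5 s; no verdict is reported.

**What I did:** I took the middle-sized red-headed pin from the block and set it in the bush. I lowered it until the tip rested on the ring, pressing with about 7–9 N. Then I turned the table slowly clockwise, about 29 mm along the arc, until the pin dropped: the vertical force reading fell from 8 to 2 N and the side force vanished. I pushed it home with about 8 N at most, eased the spring, opened the jaws and backed off upwards.

**Last checks:**
- **Height:** the dot on the pin's head triangulates to 132.7 mm above the bench, against 132 mm when fully home.
- **Seating and tilt:** the scene camera shows the collar on the bush with no gap, and the pin upright.
- **Surroundings:** in the scene picture the paints, brushes and tools stand where they were. The gripper is clear and force readings are near zero.
- **Disagreement:** the cameras differed by 2–5 mm on the bush position, so I aligned the pin to the bush within the wrist image instead. No other check failed.

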